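# Clip a glazed test tile into the sloping carving stand

### The job

Load the blue-glazed tile into the sloping carving stand: swing the sprung clip up until it stays open by itself, then slide the tile, glaze up, along the rubber-faced rest and under the open clip until its short edge is squarely and centrally up against the fence, and then bring the clip down onto it under control and let go. The tile is brittle: do not drop it, do not ram it hard into the fence and do not let the clip snap down on it; leave the white tile, the cup, the spray bottle and the wooden tool where they are.

Things in the scene. Friction and masses are not known exactly. Their poses are not given: they have to be found in the camera images.
- stand: Carving stand, fixed: a pale wooden base 190 x 110 mm and a wooden desk plate 200 x 110 mm above it that slopes at 28 degrees, rising along the stand's +x (seen in plan). Origin: centre of the base's underside, on the bench; x level up-slope, y to the left across the slope, z up.
- rest_end (a point): Middle of the lower end of the rest, on its surface; same axes as stand. The rest is a black rubber-faced bar along the desk's middle line, 40 mm wide, 134 mm long, its surface 12 mm above the desk plate. The tile lies lengthwise on it and overhangs it 10 mm on either side. Rubber grips: a tile let go on the rest does not slide.
- bracket: Aluminium bracket on the slope's upper part, fixed; it carries the fence: a steel cross bar 84 mm wide, 7 mm high above the rest, with a brass screw 16 mm high at 36 mm either side. Origin: middle of the rest's surface where the fence's down-slope face lies at its lowest setting. Axes: x up-slope along the rest, y left, z square out of the rest.
- fence_range (a point): Same axes as bracket, 18 mm up-slope of its origin: where the fence's face lies at its highest setting. The fence is locked somewhere between, differently each time; its place is not reported, so see or feel it. It holds far more than the pushes needed. A tile fully home has its centre 50 mm down-slope of the face and its underside on the rest (bracket z = 0).
- clip (a joint): Angle of the sprung clip, rad: 0 shut on the empty rest, about 0.14 on a tile, 1.1 fully open (stop). Over-centre spring: below 0.55 it pulls shut, above 0.55 it holds the clip open by itself, with some 0.8 N m per rad away from 0.55 (about 7 N at the ball at either end, about 6 N on the tile). Let go below 0.55 it snaps shut.
- clip_ball (a point): Centre of the clip's red ball knob, 20 mm in diameter, on an 8 mm stem 30 mm from the clip's 18 mm wide steel arm, at its free end. Pinched from any side it turns freely in the fingers. Axes turn with the clip. In the bracket's axes at clip angle q it lies from the hinge at x = -57 cos q + 30 sin q, z = 57 sin q + 30 cos q (mm).
- clip_hinge (a point): Middle of the clip's hinge pin, over the middle line of the slope, up-slope of the fence and 20 mm above the rest's surface. The pin lies along the bracket's y axis. Axes turn with the clip.
- clip_foot (a point): Underside of the clip's rubber foot (a roll 10 mm thick, 20 mm wide), which presses on the tile 12 to 34 mm inside its upper edge. In the bracket's axes at clip angle q it lies from the hinge at x = -57 cos q - 20 sin q, z = 57 sin q - 20 cos q (mm); fully open it stands about 60 mm above the rest, roughly over the fence.
- tile_blue: The tile to load: flat terracotta, 100 mm (x) by 60 mm (y) by 8 mm (z), about 95 g, deep blue glaze on its upper face. Origin: centre of its underside. Starts glaze up on one slat of the drying rack, lengthwise along it; either end may go to the fence. The slat is 34 mm wide, so the long edges overhang 13 mm and can be gripped across the 60 mm.
- tile_blue_top (a point): Middle of the blue tile's glazed face, 8 mm from the origin along the tile's z.
- tile_white: A like tile with white glaze, on the other slat; to be left alone. Origin: centre of its underside.
- rack: Drying rack, fixed: plywood board 150 x 250 x 10 mm with two wooden slats (130 x 34 mm, 16 mm high) along its x axis at y = +65 and -65 mm; the tiles lie on the slats, undersides 26 mm above the bench. Origin: centre of its underside.
- sprayer: Amber spray bottle with a black trigger head, 60 mm in diameter, 139 mm high, standing on the bench; to be left alone. Origin: centre of its underside.
- wheel: Dark banding wheel (turntable), fixed, 160 mm in diameter and 48 mm high. Origin: centre of its underside.
- cup: Terracotta cup, 68 mm in diameter and 75 mm high, standing on the banding wheel; to be left alone. Origin: centre of its underside.
- rib: Wooden modelling tool lying on the bench, about 150 mm long (along its x) and 16 mm wide; to be left alone. Origin: mid-length, on the bench.
Not all that is in view belongs to the job. Of the things shaped like the stand, the wooden one is meant. What is shaped like the tile_blue but green or red is not meant.

How it is judged (in metres and radians):
On the way, in this order (a step that is already met when the one before it is completed fails the run):
1. the clip is swung open past centre, to more than 0.95 rad (value of joint clip above 0.95 rad), for 0.3 s.
2. the blue tile lies home on the rest, up against the fence, with the clip still open (x of tile_blue in the frame of bracket between -0.0525 and -0.029 m and y of tile_blue in the frame of bracket between -0.008 and 0.008 m and z of tile_blue in the frame of bracket between -0.0025 and 0.0025 m and z of tile_blue_top in the frame of bracket above 0.005 m and angle between the x axis of tile_blue and the x axis of bracket, either way round below 0.06 rad and distance between tile_blue and fence_c0 below 0.059 m and value of joint clip above 0.9 rad), for 0.2 s.
At the end, for the whole second after the job is handed in: The blue tile lies still and flat on the rest, glaze up, its edge within about 2.5 mm of the fence (fence_c0 is the middle of the bar, 6 mm behind its face), within 8 mm of the middle line, square to 0.06 rad, the clip's foot down on it (clip angle 0.10 to 0.19 rad) (x of tile_blue in the frame of bracket between -0.0525 and -0.029 m and y of tile_blue in the frame of bracket between -0.008 and 0.008 m and z of tile_blue in the frame of bracket between -0.0025 and 0.0025 m and z of tile_blue_top in the frame of bracket above 0.005 m and angle between the x axis of tile_blue and the x axis of bracket, either way round below 0.06 rad and distance between tile_blue and fence_c0 below 0.059 m and value of joint clip between 0.1 and 0.19 rad and linear speed of tile_blue below 0.01 m/s); the robot touches nothing.
It fails at once if the clip snaps down (faster than 3 rad/s while its foot is still about 8 mm or more above the tile) (velocity of joint clip below -3 rad/s and value of joint clip above 0.28 rad).
It fails at once if the blue tile is rammed into the fence with more than 25 N (contact force between tile_blue and bracket above 25 N).
It fails at once if the blue tile is dropped or thrown: it moves faster than 0.5 m/s without being held (contact force between tile_blue and the fingers below 0.3 N and linear speed of tile_blue above 0.5 m/s).
It fails at once if the white tile is moved by more than 15 mm (distance of tile_white from where it was at the start of the episode above 0.015 m).
It fails at once if the spray bottle, the cup or the wooden tool is moved by more than 20 mm (distance of any of sprayer, cup, rib from where it was at the start of the episode above 0.02 m).
It also fails if it takes over 67 s, if anything falls off the work surface, if the arm or the gripper's body presses on something with over 40 N, if the wrist force passes 120 N, or if a joint passes its speed limit or range.

### The arm

A 6-joint arm with a two-finger parallel gripper is mounted at the origin on the work surface. World frame = base frame: x ahead of the robot, y to its left, z up, the work surface at z = 0. Lengths are in mm, angles in rad, forces in N, time in s.
With the tool pointing down it reaches from about 300 to 775 mm from the base axis. Payload 14.6 kg.
Tool frame: the origin (TCP) lies between the finger pads; the fingertips stand manip.tip_reach ahead of it and the grasp point (between the pads) lies 5 mm behind it (manip.tip_reach is the distance from the TCP to the fingertips, in mm); z points along the fingers, y is the line along which they close (so a half turn about z gives the same grasp; the last joint's range is limited). The gripper opens to 94 mm and grips with 3 to 60 N. Pads are 16 mm wide; open, the fingers measure 119 mm over their backs; the gripper's body (75 mm by 177 mm) begins 78 mm behind the grasp point.
Start: joints at [-1.305, 0.3, 1.521, -0, 1.321, -0.067], TCP at [179.673, -519.814, 219.446] pointing down, gripper open.
Joint ranges: [-3.03, 3.03], [-0.79, 2.21], [0.23, 2.52], [-1.04, 4.18], [0, 3.07], [-2.55, 2.55]. Speed limits (rad/s): [2.22, 2.22, 2.57, 3.14, 3.14, 3.14].

### API

Orientations are given as [roll, pitch, yaw] about the fixed x, y, z axes, in that order (R = Rz(yaw) Ry(pitch) Rx(roll)).
In Python, from cell import manip gives the robot as it stands. The module is installed in compiled form; this text tells all that it offers.
- The arm moves only by the shell command python3 -m creep 'ROWS' [FORCE]. ROWS is JSON, a list of rows, each a list of 3 entries, a list of its own where there are three numbers: the opening, from -1 (shut) to 1 (fully open), then the shift along the tool's x, y, z in cm, then the turn about the tool's z in units of 5 degrees (1.0 is 5 degrees). In form: [[grip, [tx, ty, tz], roll], ...]. A call has 1 to 12 rows; each row is the pose to reach, as a shift and turn from the pose commanded when the call began, along the tool's axes at that moment; what a row does not reach only later rows make up. A row lasts 1/10 s, in which the tool goes at most 50 mm and 8.59 degrees, less where a joint would pass 70% of its speed; a pose out of reach is approached as far as the arm can. A call with a gripper value outside its range is refused whole. The fingers move at their own pace and stop on an object; FORCE is the grip in N (left out, the last holds). Time passes only in rows, so rows that repeat a pose let the fingers close. It gives the time, the measured TCP pose, the force, the opening and the grip force at its end, in the units of the state.
- manip.read_state(): the state, without advancing time (a new reading comes with each control period).
- manip.camera(name): name is "scene" or "top" or "wrist"; returns the picture (400x640x3 uint8, red, green, blue); there is no depth.
- manip.camera_params(name): a dict with "fovy" (degrees; the focal length in pixels is half the picture's height over the tangent of half this angle, whatever the lens; pixels are square), "cx", "cy" (the principal point, pixels), "origin" and "attitude" of the camera in the world. Camera axes: x right, y down, z forward; pixel columns grow to the right and rows downward; lengths in mm; the calibration is good to about 2 mm. A picture is of the moment at which its call begins: read the wrist's pose just before it. camera_params takes no time and is no camera call; for the wrist camera it gives the pose at the moment of the call.
- manip.sign_off(): hands the job in; it is judged then, once.
The state is a dict: "clock": time; "joints": joint angles; "qd": joint speeds; "effort": joint torques, N m; "eef_pos": TCP position; "eef_rot": TCP orientation; "wrist_force": force on the tool from outside, world axes, zero at the start; "moment": the same for the moment, N m; "finger_gap": finger opening in mm; "finger_force": force on a finger pad.
Only numpy, scipy, OpenCV 4.12 (cv2) and the standard library are available. Lean on these libraries where they do the work, as an engineer would, in place of code of your own. Each camera call takes 0.05 s, during which the arm holds its last target. There are 200 camera calls.

## Working session

There is one attempt and no reset: what is moved stays moved. The work goes in short steps, Python scripts to look and compute and a shell command to move; the robot and the scene stay as the last step left them, time stands still between calls to the robot, and variables do not carry over. Pictures are saved under pics/ and viewed, at most 13 in all, crops included, and the job is handed in when it is done.

```bash
mkdir -p pics; python3 - <<'E'
from cell import manip
import cv2,numpy as np
print(manip.read_state(), manip.tip_reach)
for n in("scene","top"):
    im=manip.camera(n); cv2.imwrite(f"pics/{n}0.png",im[:,:,::-1]); print(n,manip.camera_params(n))
E
ls
```

```text
{'clock': 0.0, 'joints': array([-1.30458182e+00,  3.00479545e-01,  1.52160600e+00,  2.83694811e-05,
        1.32071290e+00, -6.65945146e-02]), 'qd': array([-1.82054507e-03,  4.36141582e-04,  3.89711179e-04, -3.07719061e-04,
        1.04656099e-04,  9.74331591e-06]), 'effort': array([-2.93647263e-04, -5.31805909e+01, -3.52738488e+01,  7.08143204e-02,
        2.44514766e-02, -1.13361550e-04]), 'eef_pos': array([ 179.62277808, -519.56690422,  218.8711542 ]), 'eef_rot': array([-3.14039136e+00, -1.07657465e-04,  3.32801920e-01]), 'wrist_force': array([ 0.81972613, -0.23127979,  0.01949921]), 'moment': array([-0.05518096, -0.0226625 ,  0.03192065]), 'finger_force': 0.0, 'finger_gap': 94.18040012110959} 14.0
scene {'fovy': 46.738033327591154, 'cx': 320.35840292187595, 'cy': 199.8261941224257, 'origin': array([1076.44081097,  702.11209945,  751.98058032]), 'attitude': array([-2.1996193 , -0.01787378,  2.43382478])}
top {'fovy': 57.98655604913631, 'cx': 315.4861498003913, 'cy': 200.72087233450284, 'origin': array([376.51048925,  26.74609603, 991.85327495]), 'attitude': array([-2.99801357, -0.0151054 , -1.55626109])}
pics
```

View pics/top0.png

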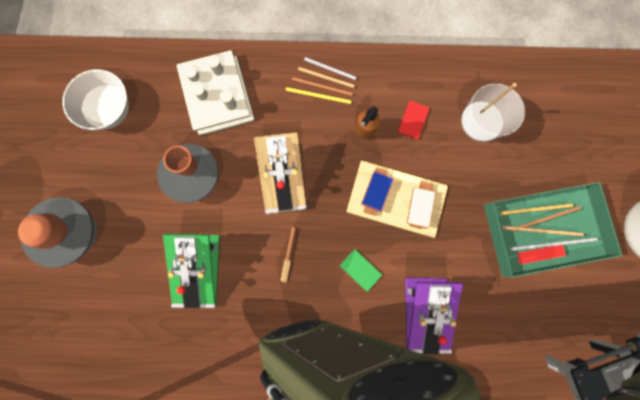

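View pics/scene0.png

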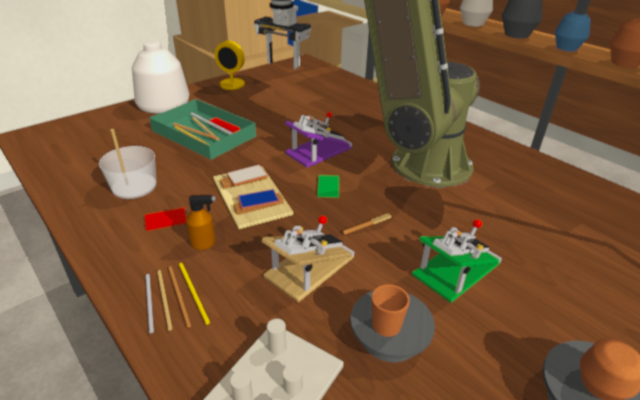

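Top view: the wooden stand is at (280,172) with its ball at (281,184). The blue tile is at (377,191), the white tile at (421,207) and the rack tilts slightly. In the scene view the wooden stand is at (308,258) with its ball at (322,219), and the blue tile is at (257,200). The purple and green stands and the red and green tiles are decoys.

```bash
cat > h.py <<'E'
import numpy as np,cv2
from cell import manip
from scipy.spatial.transform import Rotation as R
def cam(n):
    p=manip.camera_params(n); return manip.camera(n),p
def ray(p,uv):
    f=200/np.tan(np.radians(p["fovy"]/2)); d=np.array([(uv[0]-p["cx"])/f,(uv[1]-p["cy"])/f,1.])
    d=R.from_euler("xyz",p["attitude"]).apply(d); return np.array(p["origin"]),d/np.linalg.norm(d)
def plane(p,uv,z):
    o,d=ray(p,uv); return o+d*(z-o[2])/d[2]
def proj(p,X):
    f=200/np.tan(np.radians(p["fovy"]/2)); c=R.from_euler("xyz",p["attitude"]).inv().apply(np.array(X)-p["origin"]); return np.array([p["cx"]+f*c[0]/c[2],p["cy"]+f*c[1]/c[2]])
def tri(rs):
    A=sum(np.eye(3)-np.outer(d,d) for o,d in rs); b=sum((np.eye(3)-np.outer(d,d))@o for o,d in rs)
    X=np.linalg.solve(A,b); return X,[np.linalg.norm(np.cross(X-o,d)) for o,d in rs]
def red(im): return cv2.inRange(cv2.cvtColor(im,cv2.COLOR_RGB2HSV),(0,190,120),(4,255,255))|cv2.inRange(cv2.cvtColor(im,cv2.COLOR_RGB2HSV),(176,190,120),(180,255,255))
def blue(im): return cv2.inRange(cv2.cvtColor(im,cv2.COLOR_RGB2HSV),(105,120,40),(128,255,255))
def blobs(m,box=None,amin=15):
    if box is not None:
        k=np.zeros_like(m); x0,y0,x1,y1=box; k[y0:y1,x0:x1]=m[y0:y1,x0:x1]; m=k
    cs,_=cv2.findContours(m,cv2.RETR_EXTERNAL,cv2.CHAIN_APPROX_NONE)
    return sorted([c for c in cs if cv2.contourArea(c)>=amin],key=cv2.contourArea,reverse=True)
def cen(c):
    (m)=cv2.moments(c); return np.array([m["m10"],m["m01"]])/m["m00"]
def tileon(p,c,z):
    P=np.array([plane(p,q[0],z)[:2] for q in c],np.float32); return cv2.minAreaRect(P)
def go(x,y,z,yaw):
    "shift/turn in move units from the measured pose; yaw: wanted direction of tool x, deg"
    s=manip.read_state(); r=R.from_euler("xyz",s["eef_rot"]); t=r.inv().apply(np.array([x,y,z])-s["eef_pos"])/10
    tx=r.apply([1,0,0]); cur=np.degrees(np.arctan2(tx[1],tx[0])); d=(yaw-cur+180)%360-180
    print("pos",s["eef_pos"].round(1),"yaw %.1f"%cur,"shift cm",t.round(2),"roll units (about tool z, down) %.2f"%(-d/5))
E
python3 - <<'E'
from h import *
a,pa=cam("top"); b,pb=cam("scene")
ca=blobs(red(a),(262,165,300,205),5)[0]; cb=blobs(red(b),(305,205,340,235),5)[0]
print(cen(ca),cen(cb)); print("ball",tri([ray(pa,cen(ca)),ray(pb,cen(cb))]))
c=blobs(blue(a),(350,160,400,225))[0]; print("tile top cam",tileon(pa,c,34))
c=blobs(blue(b),(230,180,290,215))[0]; print("tile scene",tileon(pb,c,34))
print([plane(pa,q,34)[:2].round() for q in((255,135),(297,131),(305,210),(265,214))])
s=manip.read_state(); print(R.from_euler("xyz",s["eef_rot"]).as_matrix().round(2)); print(manip.camera_params("wrist"))
E
```

```text
[281.55555556 185.2962963 ] [322.06763285 219.44444444]
ball (array([541.0327549,  99.8233129, 112.264007 ]), [np.float64(0.0073795957919965995), np.float64(0.00737959579220728)])
tile top cam ((545.340576171875, -152.0792236328125), (49.95871353149414, 89.69315338134766), 68.83497619628906)
tile scene ((547.3300170898438, -151.1685333251953), (46.71434783935547, 91.17569732666016), 68.93833923339844)
[array([695., 183.]), array([709.,  68.]), array([490.,  42.]), array([477., 148.])]
[[ 0.95  0.33 -0.  ]
 [ 0.33 -0.95  0.  ]
 [ 0.   -0.   -1.  ]]
{'fovy': 69.31783880000917, 'cx': 315.14543246471493, 'cy': 201.0109876226062, 'origin': array([ 242.44652647, -498.01646852,  384.79058821]), 'attitude': array([ 2.91162177e+00,  5.54570125e-04, -1.23759289e+00])}
```

```bash
python3 -m creep '[[1,[5,-5,-8],0],[1,[48,-48,-8],2.2],[1,[48,-48,-8],2.2],[1,[48,-48,-8],2.2],[1,[48,-48,-8],2.2],[1,[48,-48,-8],2.2],[1,[48,-48,-8],2.2],[1,[48,-48,-8],2.2],[1,[48,-48,-8],2.2],[1,[48,-48,-8],2.2],[1,[48,-48,-8],2.2],[1,[48,-48,-8],2.2]]'
python3 - <<'E'
from h import *
go(480,92,300,8)
E
```

```text
clock: 1.4
eef_pos: [434.5, 5.7, 293.4]
eef_rot: [3.141, -0.001, 0.141]
wrist_force: [0.8, -0.7, 0.7]
finger_gap: 93.7
finger_force: 0.0
pos [434.5   5.7 293.4] yaw 8.1 shift cm [ 5.71 -7.91 -0.66] roll units (about tool z, down) 0.02
```

```bash
python3 -m creep '[[1,[2.8,-3.5,-0.5],0],[1,[4,-6,-0.5],0],[1,[4,-6,-0.5],0],[1,[4,-6,-0.5],0]]'
python3 - <<'E'
from h import *
go(480,92,300,8)
w,pw=cam("wrist"); print(pw)
cv2.imwrite("pics/w1.png",w[:,:,::-1])
E
```

```text
clock: 1.8
eef_pos: [465.1, 68.6, 297.7]
eef_rot: [3.141, 0.001, 0.142]
wrist_force: [-0.3, -0.5, 0.1]
finger_gap: 94.2
finger_force: 0.0
pos [465.1  68.6 297.7] yaw 8.1 shift cm [ 1.8  -2.11 -0.23] roll units (about tool z, down) 0.03
{'fovy': 69.31783880000917, 'cx': 315.14543246471493, 'cy': 201.0109876226062, 'origin': array([530.98933723,  78.27087415, 463.36582385]), 'attitude': array([ 2.91083449e+00, -2.34641484e-04, -1.42840044e+00])}
```

View pics/w1.png

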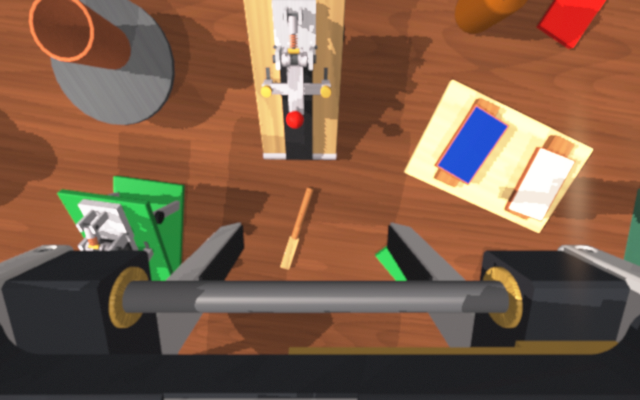

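Wrist view: the stand's lower edge runs (264,156)–(337,157). The ball is at (294,119), the brass screws at (266,92) and (326,90), and the blue tile at (472,145). Next I'll refine the ball, the yaw and the fence.

```bash
python3 - <<'E'
from h import *
w,pw=cam("wrist"); a,pa=cam("top"); b,pb=cam("scene")
cw=blobs(red(w),(275,100,315,140))[0]; ca=blobs(red(a),(262,165,300,205),5)[0]; cb=blobs(red(b),(305,205,340,235),5)[0]
print(cen(cw)); X,e=tri([ray(pw,cen(cw)),ray(pa,cen(ca)),ray(pb,cen(cb))]); print("ball",X,e)
c=blobs(blue(w),(420,90,520,190))[0]; print("tile",tileon(pw,c,34))
hsv=cv2.cvtColor(w,cv2.COLOR_RGB2HSV)
br=cv2.inRange(hsv,(18,140,120),(32,255,255))
sc=[cen(q) for q in blobs(br,(255,80,340,105),8)]; print("screws",sc)
# rest plane
for yaw in(8,):
    u=np.array([np.cos(np.radians(yaw)),np.sin(np.radians(yaw)),0]); v=np.array([-u[1],u[0],0]); th=np.radians(28)
    ex=u*np.cos(th)+np.array([0,0,np.sin(th)]); n=-u*np.sin(th)+np.array([0,0,np.cos(th)])
    H=X+ex*57-n*30; print("hinge",H)
    def on(uv,h,p=pw):
        o,d=ray(p,uv); P=o+d*((n@(H-n*(20-h)-o))/(n@d)); return np.array([(P-H)@ex,(P-H)@v]),P
    for s in sc[:2]: print("screw rel hinge",on(s,14))
    for s in((264,156),(337,157)): print("desk low corner",on(s,-12))
k=cv2.resize(w[60:170,240:350],None,fx=5,fy=5,interpolation=cv2.INTER_CUBIC); cv2.imwrite("pics/w2.png",k[:,:,::-1])
E
```

```text
Traceback (most recent call last):
IndexError: list index out of range
```

```bash
cat > m.py <<'E'
from h import *
w,pw=cam("wrist"); pa=manip.camera_params("top"); pb=manip.camera_params("scene")
cw=blobs(red(w),(275,100,315,140))[0]
print(cen(cw)); X,e=tri([ray(pw,cen(cw)),ray(pa,(281.56,185.3)),ray(pb,(322.07,219.44))]); print("ball",X,e)
c=blobs(blue(w),(420,90,520,190))[0]; print("tile",tileon(pw,c,34))
hsv=cv2.cvtColor(w,cv2.COLOR_RGB2HSV)
br=cv2.inRange(hsv,(18,140,120),(32,255,255))
sc=[cen(q) for q in blobs(br,(255,80,340,105),8)]; print("screws",sc)
for yaw in(8,):
    u=np.array([np.cos(np.radians(yaw)),np.sin(np.radians(yaw)),0]); v=np.array([-u[1],u[0],0]); th=np.radians(28)
    ex=u*np.cos(th)+np.array([0,0,np.sin(th)]); n=-u*np.sin(th)+np.array([0,0,np.cos(th)])
    H=X+ex*57-n*30; print("hinge",H)
    def on(uv,h,p=pw):
        o,d=ray(p,uv); P=o+d*((n@(H-n*(20-h)-o))/(n@d)); return np.array([(P-H)@ex,(P-H)@v]),P
    for s in sc[:2]: print("screw rel hinge",on(s,14))
    for s in((264,156),(337,157)): print("desk low corner",on(s,-12))
k=cv2.resize(w[60:170,240:350],None,fx=5,fy=5,interpolation=cv2.INTER_CUBIC); cv2.imwrite("pics/w2.png",k[:,:,::-1])
E
python3 m.py
```

```text
[293.01025641 119.61794872]
ball [541.98324259 101.9397154  113.77504494] [np.float64(2.8787217641969014), np.float64(2.5378182806123513), np.float64(0.7270690047312862)]
tile ((545.6934814453125, -150.58363342285156), (53.97421646118164, 94.197021484375), 69.0878677368164)
screws [array([324.57714286,  92.        ]), array([264.87445887,  91.61038961])]
hinge [605.76854755 110.9041554  114.04649624]
screw rel hinge (array([-37.08898754, -34.61818842]), array([580.94694981,  72.45730616,  91.33658574]))
screw rel hinge (array([-36.63266417,  37.90065541]), array([571.25326596, 144.32647576,  91.55081658]))
desk low corner (array([-144.51706631,   54.94567472]), array([486.63928224, 149.64728634,  17.9455203 ]))
desk low corner (array([-146.28568957,  -56.6599657 ]), array([500.62538106,  38.9104514 ,  17.11520197]))
```

View pics/w2.png

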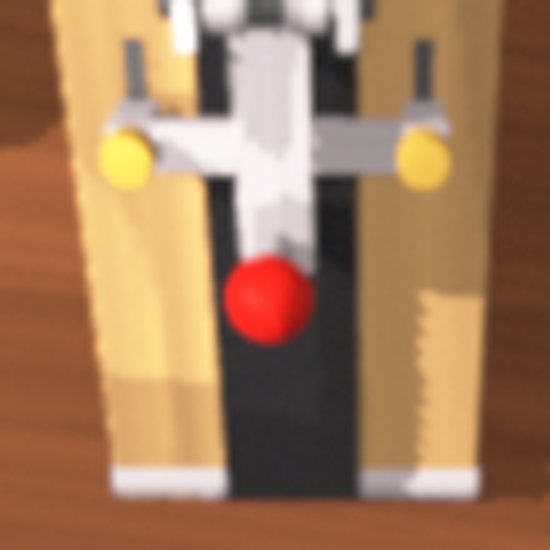

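The close crop shows the ball at full px (293.5,120), the screws at (265,92) and (325,92), and the fence bar's lower edge at row ~95. I'll take a closer look.

```bash
python3 - <<'E'
from h import *
go(505,96,215,7.6)
E
```

```text
pos [465.2  67.7 298.3] yaw 8.0 shift cm [ 4.33 -2.25  8.33] roll units (about tool z, down) 0.08
```

```bash
python3 -m creep '[[0,[2,-1,4],0.1],[-0.2,[4.3,-2.3,8.3],0.1],[-0.2,[4.3,-2.3,8.3],0.1],[-0.2,[4.3,-2.3,8.3],0.1],[-0.2,[4.3,-2.3,8.3],0.1]]'
sed -i 's/(275,100,315,140)/(200,80,420,260)/; s/(420,90,520,190)/(420,0,640,300)/; s/(255,80,340,105),8/(200,0,420,200),20/; s/^    for s in((264.*$//; s/^k=.*$/cv2.imwrite("pics\/w3.png",w[:,:,::-1])/' m.py; python3 m.py
```

```text
clock: 2.55
eef_pos: [504.9, 96.8, 216.9]
eef_rot: [3.142, -0.003, 0.131]
wrist_force: [0.3, -0.5, 0.9]
finger_gap: 58.0
finger_force: 0.0
[312.71182141 164.62557078]
ball [541.88284724 101.68407217 113.13126163] [np.float64(2.6714985790490875), np.float64(2.1665158728222007), np.float64(0.8144878638036159)]
tile ((545.5809326171875, -150.7086181640625), (54.48181915283203, 94.43207550048828), 69.09666442871094)
screws [array([350.21875   , 127.35185185]), array([276.15670651, 127.4873838 ]), array([312.38793103,  81.54310345])]
hinge [605.66815221 110.64851217 113.40271292]
screw rel hinge (array([-36.61547355, -34.39887562]), array([581.23005125,  72.477028  ,  90.91510377]))
screw rel hinge (array([-36.13480374,  38.01527546]), array([571.57222525, 144.24551547,  91.14076458]))
```

View pics/w3.png

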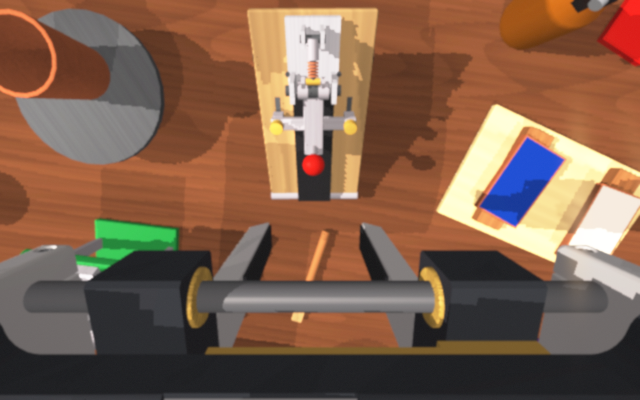

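Both screws, at (276,127) and (350,127), the ball at (313,165) and the blue tile at (523,180) are clear, and the fingers straddle the ball's line.

```bash
python3 - <<'E'
from h import *
pw=manip.camera_params("wrist"); p1=dict(pw,origin=np.array([530.99,78.27,463.37]),attitude=np.array([2.91083,-.000235,-1.4284]))
print(tri([ray(pw,(312.71,164.63)),ray(p1,(293.01,119.62))]))
for z in(111,113,115): print(plane(pw,(312.71,164.63),z),plane(p1,(293.01,119.62),z))
Rw=tri([ray(pw,(350.22,127.35)),ray(p1,(324.58,92.0))]);L=tri([ray(pw,(276.16,127.49)),ray(p1,(264.87,91.61))]);print(Rw,L)
im=cv2.imread("pics/w3.png"); print(im[110:145,296].sum(1)//3, im[110:145,335].sum(1)//3)
go(541.5,103,140,7.6)
E
```

```text
(array([542.69431405, 104.95242795, 117.17845074]), [np.float64(0.7535171310680226), np.float64(0.753517131068062)])
[542.46523239 104.28150002 111.        ] [542.49867762 106.08135494 111.        ]
[542.66966887 104.29211497 113.        ] [542.43335607 105.9235018  113.        ]
[542.87410534 104.30272991 115.        ] [542.36803452 105.76564866 115.        ]
(array([580.72550849,  73.32285819,  94.21771899]), [np.float64(0.6494391549073688), np.float64(0.6494391549073332)]) (array([571.35721726, 145.28071338,  88.86176397]), [np.float64(0.7337129216325536), np.float64(0.7337129216326616)])
[ 44  46  44  45  44  59 103 156 194 217 223 221 219 222 224 227 232 228
 212 185 138  76  46  47  49  54  56  58  62  65  66  68  71  74  74] [125 125 125 127 128 129 134 143 150 155 156 153 151 153 154 155 155 154
 150 140 129 126 127 127 126 125 126 127 125 125 127 126 125 126 126]
pos [505.   96.8 217.1] yaw 7.5 shift cm [ 3.68 -0.13  7.73] roll units (about tool z, down) -0.01
```

```bash
python3 -m creep '[[-0.3,[2,-0.1,3],0],[-0.3,[3.7,-0.1,6],0],[-0.3,[3.7,-0.1,9.0],0],[-0.3,[3.7,-0.1,9.9],0],[-0.3,[3.7,-0.1,9.9],0],[-1,[3.7,-0.1,9.9],0],[-1,[3.7,-0.1,9.9],0],[-1,[3.7,-0.1,9.9],0],[-1,[3.7,-0.1,9.9],0],[-1,[3.7,-0.1,9.9],0]]' 12
python3 - <<'E'
from h import *
s=manip.read_state(); print(s["wrist_force"],s["finger_gap"],s["finger_force"],s["eef_pos"])
w,_=cam("wrist"); cv2.imwrite("pics/w4.png",w[:,:,::-1])
E
```

```text
clock: 3.6
eef_pos: [541.9, 103.5, 117.9]
eef_rot: [-3.141, -0.003, 0.132]
wrist_force: [-1.9, 2.1, 7.8]
finger_gap: 19.0
finger_force: 12.0
[-1.93110967  2.10267922  7.76736356] 19.045594994340426 12.000798135995865 [541.89663033 103.50575681 117.88224463]
```

View pics/w4.png

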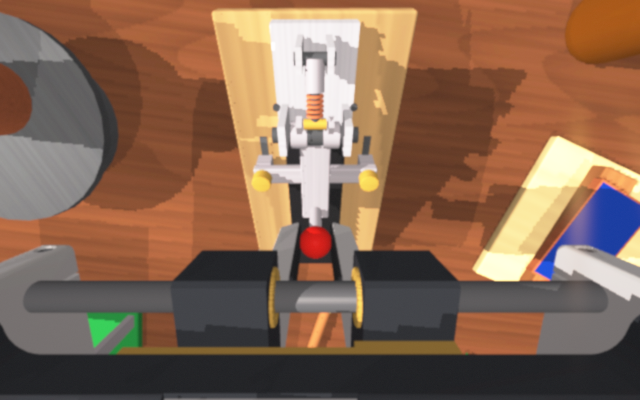

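Ball gripped, with a gap of 19.0 mm and the fingers either side of it at (315,242). Swinging the clip open along its arc.

```bash
python3 -m creep '[[-1,[3.7,-0.1,9.9],0],[-1,[0,0,0],0]]' 25 >/dev/null 2>&1 & sleep 0; kill %1 2>/dev/null; wait; python3 -c "
from cell import manip
s=manip.read_state();print(s['clock'],s['eef_pos'],s['finger_force'])"
```

```text
3.65 [541.91303391 103.479238   117.87390137] 12.00066938996315
```

That row was a slip on my part: it would have shifted the held ball. I killed it before it ran, and the clock shows no motion. Here is the proper arc.

```bash
python3 -m creep '[[-1,[0,0,0],0],[-1,[0,0,0],0],[-1,[0.03,0,-0.65],0],[-1,[0.13,0,-1.28],0],[-1,[0.29,0,-1.9],0],[-1,[0.51,0,-2.51],0],[-1,[0.79,0,-3.09],0],[-1,[1.12,0,-3.64],0],[-1,[1.51,0,-4.15],0],[-1,[1.95,0,-4.62],0]]' 25
```

```text
clock: 4.65
eef_pos: [561.2, 106.0, 163.4]
eef_rot: [-3.141, -0.001, 0.132]
wrist_force: [-1.7, 4.4, 0.8]
finger_gap: 18.8
finger_force: 25.0
```

```bash
python3 -m creep '[[-1,[0.5,0,-0.42],0],[-1,[1.0,0,-0.8],0],[-1,[1.3,0,-1.0],0],[-1,[1.5,0,-1.1],0],[-1,[1.5,0,-1.1],0],[-1,[1.5,0,-1.1],0],[-1,[1.5,0,-1.1],0]]'
```

```text
clock: 5.35
eef_pos: [576.7, 108.1, 174.7]
eef_rot: [-3.141, -0.004, 0.132]
wrist_force: [1.4, 6.3, 7.1]
finger_gap: 18.5
finger_force: 25.0
```

Clip is at about 1.09 rad. Releasing, rising and heading for the tile.

```bash
python3 -m creep '[[-0.2,[0,0,0],0],[-0.2,[0,0,0],0],[-0.2,[0,0,0],0],[-0.2,[0,0,-3],0],[0,[0,0,-6],0],[0,[0,0,-8],0],[0,[0,0,-8],0]]'
python3 - <<'E'
from h import *
go(526.8,-144,140,-20.9)
w,pw=cam("wrist"); print([(cen(c),cv2.contourArea(c)) for c in blobs(red(w))])
E
```

```text
clock: 6.05
eef_pos: [576.3, 107.6, 256.0]
eef_rot: [3.141, -0.005, 0.132]
wrist_force: [-0.2, -0.1, -0.8]
finger_gap: 46.9
finger_force: 0.0
pos [576.3 107.6 256. ] yaw 7.6 shift cm [-8.27 24.29 11.57] roll units (about tool z, down) 5.69
[(array([605.05944123,  82.61796724]), 3460.0), (array([313.78976035, 208.65196078]), 306.0)]
```

```bash
python3 -m creep '[[0.4,[-2,5,0],1],[0.5,[-4,10,2],2.5],[0.6,[-6,15,4],4.2],[0.7,[-8.3,20,6],5.7],[0.7,[-8.3,24.3,8],5.7],[0.7,[-8.3,24.3,11],5.7],[0.7,[-8.3,24.3,11.6],5.7],[0.7,[-8.3,24.3,11.6],5.7],[0.7,[-8.3,24.3,11.6],5.7]]'
python3 - <<'E'
from h import *
go(526.8,-144,36,-20.9)
w,pw=cam("wrist"); c=[c for c in blobs(blue(w),None,500)]; print(len(c),[tileon(pw,q,34) for q in c[:2]])
cv2.imwrite("pics/w5.png",w[:,:,::-1])
E
```

```text
clock: 7.0
eef_pos: [525.6, -143.2, 138.0]
eef_rot: [-3.141, -0.001, -0.364]
wrist_force: [-0.7, -0.7, -0.6]
finger_gap: 79.9
finger_force: 0.0
pos [ 525.6 -143.2  138. ] yaw -20.9 shift cm [ 0.14  0.04 10.2 ] roll units (about tool z, down) 0.01
1 [((545.5340576171875, -150.19570922851562), (54.78272247314453, 94.3328857421875), 69.14811706542969)]
```

View pics/w5.png

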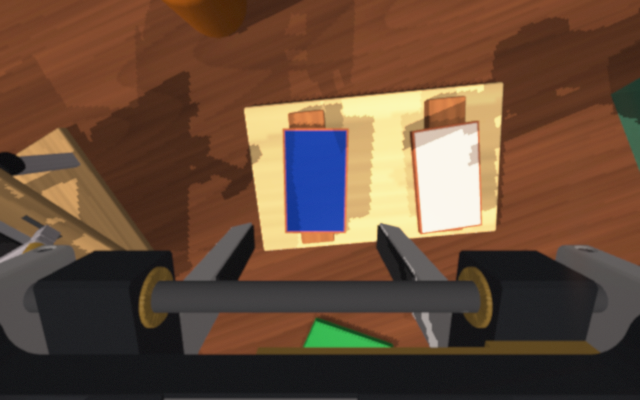

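The tile spans px (285–347, 130–232), square to the tool and centred between the fingers. Descending to grip.

```bash
python3 -m creep '[[0.7,[0.1,0,4],0],[0.7,[0.1,0,8],0],[0.7,[0.1,0,10],0],[0.7,[0.1,0,10.2],0],[0.7,[0.1,0,10.2],0],[-1,[0.1,0,10.2],0],[-1,[0.1,0,10.2],0],[-1,[0.1,0,10.2],0],[-1,[0.1,0,10.2],0]]' 20
```

```text
clock: 7.95
eef_pos: [526.6, -144.5, 36.3]
eef_rot: [-3.141, -0.002, -0.365]
wrist_force: [-0.8, 0.4, 6.3]
finger_gap: 59.9
finger_force: 20.0
```

```bash
python3 -m creep '[[-1,[0,0,-1],0],[-1,[0,0,-3],0],[-1,[0,0,-6],0],[-1,[0,0,-9],0],[-1,[0,0,-12],0],[-1,[0,0,-14],0],[-1,[0,0,-14],0]]'
cat > s.py <<'E'
from h import *
yaw=7.5; u=np.array([np.cos(np.radians(yaw)),np.sin(np.radians(yaw)),0]); v=np.array([-u[1],u[0],0]); th=np.radians(28)
z=np.array([0,0,1.]); ex=u*np.cos(th)+z*np.sin(th); n=-u*np.sin(th)+z*np.cos(th)
H=np.array([542.3,104.2,113.5])+64.4*u
def P(s,h): return H+ex*s+n*(h-20)   # s along slope from hinge, h above rest
def on(p,uv,h):
    o,d=ray(p,uv); X=o+d*((n@(P(0,h)-o))/(n@d)); return (X-H)@ex,(X-H)@v
E
python3 - <<'E'
from s import *
p=dict(manip.camera_params("wrist"))
# pose of pic w3
s=manip.read_state(); r=R.from_euler("xyz",s["eef_rot"]); off=r.inv().apply(p["origin"]-s["eef_pos"]); rc=r.inv()*R.from_euler("xyz",p["attitude"])
r3=R.from_euler("xyz",[3.142,-.003,.131]); p["origin"]=np.array([504.9,96.8,216.9])+r3.apply(off); p["attitude"]=(r3*rc).as_euler("xyz")
for uv in((296,130.2),(335,130),(296,116.8)): print("fence top edge",on(p,uv,7))
print("rest end",on(p,(315,199),0), on(p,(300,165),0),on(p,(331,165),0))
E=P(-72.5,0)
for phi in(0,7,14,21,28):
    f=np.radians(phi); a=u*np.cos(f)+z*np.sin(f); m=-u*np.sin(f)+z*np.cos(f)
    print(phi,(E-70*a+4*m+[0,0,6]).round(1))
Q=E-70*u+[0,0,10+8]-70*u; print(Q); go(*Q,7.5)
E
```

```text
clock: 8.65
eef_pos: [527.0, -144.8, 178.5]
eef_rot: [-3.141, -0.005, -0.365]
wrist_force: [1.2, 0.3, -1.6]
finger_gap: 59.7
finger_force: 20.0
fence top edge (np.float64(-44.01157256221217), np.float64(17.518290593463995))
fence top edge (np.float64(-43.76909876967758), np.float64(-21.94451453486951))
fence top edge (np.float64(-29.66940590740445), np.float64(16.89962921275473))
rest end (np.float64(-141.7133329830843), np.float64(-1.7022195373815339)) (np.float64(-90.82872568677746), np.float64(15.344490112931556)) (np.float64(-90.80680988031742), np.float64(-19.888942862131167))
0 [482.6  96.3  71.8]
7 [482.6  96.3  63.2]
14 [483.7  96.5  54.8]
21 [485.8  96.8  46.5]
28 [488.9  97.2  38.5]
[413.18981745  87.202322    79.80435984]
pos [ 527.  -144.8  178.5] yaw -20.9 shift cm [-18.97 -17.6    9.78] roll units (about tool z, down) -5.69
```

```bash
python3 -m creep '[[-1,[-2,-2,0],-0.6],[-1,[-5,-5,0],-1.8],[-1,[-9,-9,0],-3],[-1,[-12,-12,0],-4.2],[-1,[-16,-15,0],-5.4],[-1,[-19,-17.6,2],-5.7],[-1,[-19,-17.6,5],-5.7],[-1,[-19,-17.6,8],-5.7],[-1,[-19,-17.6,9.8],-5.7],[-1,[-19,-17.6,9.8],-5.7],[-1,[-19,-17.6,9.8],-5.7]]'
python3 - <<'E'
from s import *
go(482.6,96.3,77,7.5)
s=manip.read_state(); w,pw=cam("wrist"); c=blobs(blue(w),None,500)[0]; print(cv2.minAreaRect(c),tileon(pw,c,s["eef_pos"][2]-2)); cv2.imwrite("pics/w6.png",w[:,:,::-1])
E
```

```text
clock: 9.75
eef_pos: [411.3, 87.8, 77.3]
eef_rot: [-3.142, 0.001, 0.132]
wrist_force: [0.3, -0.7, -0.5]
finger_gap: 59.6
finger_force: 20.0
pos [411.3  87.8  77.3] yaw 7.6 shift cm [7.18 0.09 0.02] roll units (about tool z, down) 0.01
((314.5, 205.5), (149.0, 97.0), 90.0) ((432.5635986328125, 90.87738037109375), (92.24213409423828, 55.34907531738281), 8.041034698486328)
```

View pics/w6.png

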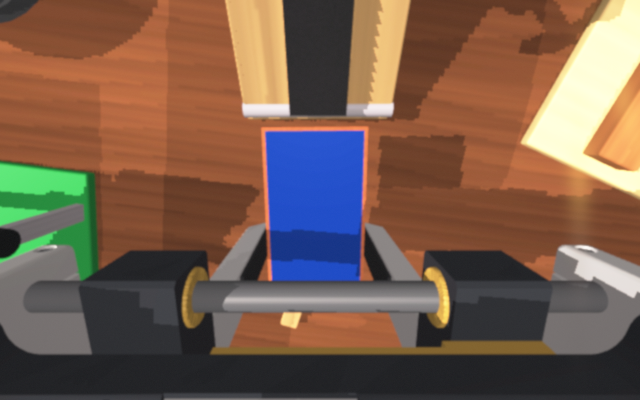

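The tile is held square, with columns 262–367 (mid 314.5). The rest's mid is at column 319, so it lies about 2 mm to the right. Moving forward, then pivoting the tile down.

```bash
python3 -m creep '[[-1,[2,0.05,0],0],[-1,[4.5,0.1,0],0],[-1,[6.5,0.15,0],0],[-1,[7.2,0.17,0],0],[-1,[7.2,0.17,0.2],0],[-1,[7.2,0.17,0.4],0],[-1,[7.2,0.17,0.5],0]]' 10; python3 -m creep '[[-1,[0,0,0.3],0],[-1,[0,0,0.6],0],[-1,[0,0,0.9],0],[-1,[0.0,0,0.9],0]]'
```

```text
clock: 10.5
eef_pos: [482.4, 95.6, 72.3]
eef_rot: [-3.142, 0.0, 0.132]
wrist_force: [-1.7, 0.6, 0.5]
finger_gap: 59.4
finger_force: 10.0
clock: 10.9
eef_pos: [483.0, 95.6, 62.9]
eef_rot: [-3.142, 0.0, 0.132]
wrist_force: [-1.2, 0.8, -1.0]
finger_gap: 60.0
finger_force: 10.0
```

```bash
python3 -m creep '[[-1,[0.05,0,0.4],0],[-1,[0.1,0,0.8],0],[-1,[0.2,0,1.2],0],[-1,[0.3,0,1.6],0],[-1,[0.4,0,1.9],0],[-1,[0.45,0,2.1],0],[-1,[0.45,0,2.1],0]]'
python3 - <<'E'
from s import *
w,pw=cam("wrist"); c=blobs(blue(w),None,500)[0]; print(cv2.minAreaRect(c)); b,pb=cam("scene"); cv2.imwrite("pics/s7.png",cv2.resize(b[180:330,220:400],None,fx=3.3,fy=3.3)[:,:,::-1])
E
```

```text
clock: 11.6
eef_pos: [487.6, 96.2, 42.0]
eef_rot: [-3.142, 0.0, 0.132]
wrist_force: [-0.0, 0.5, -0.1]
finger_gap: 59.9
finger_force: 10.0
((315.0, 211.5), (123.0, 116.0), 90.0)
```

View pics/s7.png

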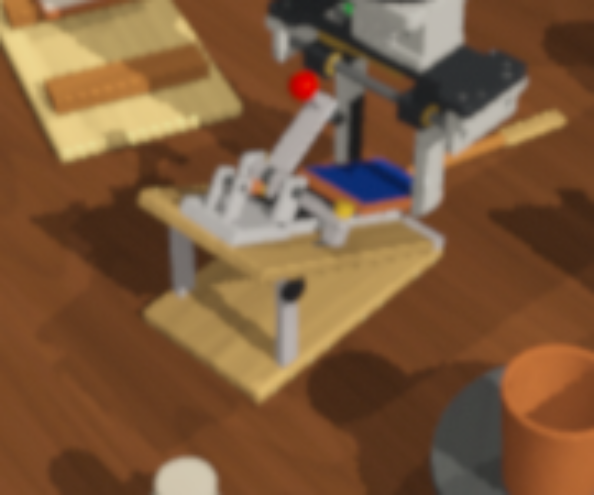

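The clip stands open, the ball is clear of the gripper body, and the tile is tilting with its upper edge on the rest. Lowering until there is contact force.

```bash
python3 -m creep '[[-1,[0.06,0,0.1],0],[-1,[0.08,0,0.2],0],[-1,[0.1,0,0.25],0],[-1,[0.1,0,0.25],0]]'; python3 -m creep '[[-1,[0,0,0.1],0],[-1,[0,0,0.2],0],[-1,[0,0,0.2],0]]'
```

```text
clock: 12.1
eef_pos: [488.5, 96.4, 40.2]
eef_rot: [3.142, 0.0, 0.132]
wrist_force: [-4.1, -0.7, 8.4]
finger_gap: 60.3
finger_force: 10.0
clock: 12.4
eef_pos: [489.3, 96.5, 38.9]
eef_rot: [3.142, -0.002, 0.132]
wrist_force: [-3.0, 0.4, 12.6]
finger_gap: 60.3
finger_force: 10.0
```

Seated flat at about 12 N. Easing off, releasing, then going behind the lower edge to push.

```bash
python3 -m creep '[[-1,[0,0,-0.1],0],[-1,[0,0,-0.15],0],[0.6,[0,0,-0.15],0],[0.6,[0,0,-0.15],0],[0.6,[0,0,-0.15],0],[0.6,[0,0,-2],0],[0.6,[0,0,-5],0],[0.6,[-3,0,-7],0],[0,[-6,0,-7],0],[-0.5,[-6,0,-7],0],[-0.5,[-6,0,-7],0],[-0.5,[-6,0,-7],0]]'
python3 - <<'E'
from s import *
w,pw=cam("wrist"); c=blobs(blue(w),None,500)[0]; q=cv2.minAreaRect(c); print(q)
pts=np.array([on(pw,k[0],8) for k in c],np.float32); print("tile s,y rel hinge",cv2.minAreaRect(pts)); print("ball",[(cen(k),cv2.contourArea(k)) for k in blobs(red(w))])
go(448.2,91.1,31,7.5)
cv2.imwrite("pics/w8.png",w[:,:,::-1])
E
```

```text
clock: 13.6
eef_pos: [429.8, 88.5, 107.7]
eef_rot: [-3.142, -0.0, 0.132]
wrist_force: [-0.6, 0.2, -0.3]
finger_gap: 46.9
finger_force: 0.0
((314.9999694824219, 114.49999237060547), (83.99998474121094, 118.99998474121094), -0.0)
tile s,y rel hinge ((-124.05982971191406, -0.5206680297851562), (95.73741912841797, 55.54543685913086), 0.106191486120224)
ball []
pos [429.7  88.5 107.6] yaw 7.6 shift cm [ 1.86 -0.01  7.66] roll units (about tool z, down) 0.01
```

View pics/w8.png

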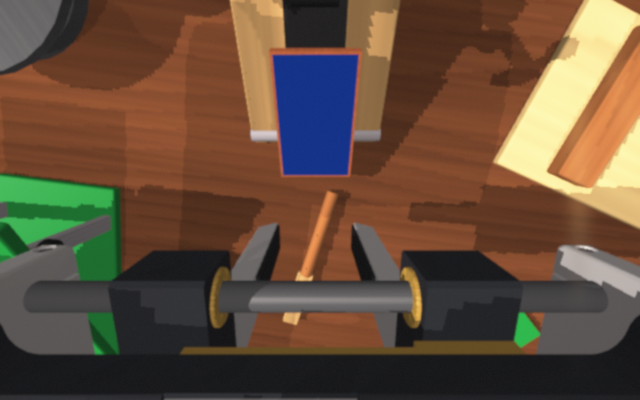

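The tile lies flat on the rest, centred and square: px (272–360, 50–176), 0.1° off. I'll check the rib's clearance before descending.

```bash
python3 - <<'E'
from s import *
pa=manip.camera_params("top"); print(plane(pa,(293,228),8),plane(pa,(285,282),8)); pw=manip.camera_params("wrist"); print(plane(pw,(332,193),8))
E
```

```text
[442.91597066  74.07598924   8.        ] [298.81176362  92.00084835   8.        ]
[443.67037158  74.63702629   8.        ]
```

```bash
python3 -m creep '[[-0.4,[0.9,0,2],0],[-0.4,[1.8,0,4],0],[-0.4,[1.8,0,6],0],[-0.4,[1.8,0,7.2],0],[-0.4,[1.8,0,7.4],0],[-0.4,[1.8,0,7.4],0]]'; python3 -m creep '[[-0.4,[0.35,0,-0.1],0],[-0.4,[0.7,0,-0.3],0],[-0.4,[1.06,0,-0.5],0],[-0.4,[1.06,0,-0.5],0]]'
```

```text
clock: 14.25
eef_pos: [447.1, 90.9, 33.9]
eef_rot: [-3.142, 0.0, 0.132]
wrist_force: [0.4, -0.2, -0.3]
finger_gap: 28.1
finger_force: 0.0
clock: 14.65
eef_pos: [458.2, 92.3, 39.4]
eef_rot: [3.142, -0.001, 0.132]
wrist_force: [0.6, -0.3, -0.5]
finger_gap: 28.2
finger_force: 0.0
```

```bash
cat > t.py <<'E'
from s import *
w,pw=cam("wrist"); c=blobs(blue(w),None,500)[0]; pts=np.array([on(pw,k[0],8) for k in c],np.float32)
q=pts[np.argsort(-pts[:,0])][:30]; print("upper blue edge s",np.percentile(pts[:,0],99.5),"rect",cv2.minAreaRect(pts))
s=manip.read_state();print(s["eef_pos"],s["wrist_force"])
E
python3 t.py
```

```text
upper blue edge s -65.91796 rect ((-113.80433654785156, -0.6926479339599609), (95.68610382080078, 56.220130920410156), 0.09320946037769318)
[457.95566564  92.28557784  39.20198363] [-0.69000392  0.31598779 -0.99477493]
```

The tile moved 10 mm with the push and stayed square. I'll lower the fingers 2 mm for a better hold and push on.

```bash
python3 -m creep '[[-0.4,[-0.1,0,0.1],0],[-0.4,[-0.1,0,0.25],0],[-0.4,[0.1,0,0.15],0],[-0.4,[0.4,0,-0.02],0],[-0.4,[0.7,0,-0.18],0],[-0.4,[1.0,0,-0.34],0],[-0.4,[1.3,0,-0.5],0],[-0.4,[1.3,0,-0.5],0],[-0.4,[1.3,0,-0.5],0]]'; python3 t.py
```

```text
clock: 15.6
eef_pos: [470.5, 94.0, 43.8]
eef_rot: [-3.142, -0.0, 0.132]
wrist_force: [-0.3, -0.2, 0.5]
finger_gap: 28.3
finger_force: 0.0
upper blue edge s -51.280178 rect ((-99.50370788574219, -0.7327461242675781), (96.375732421875, 56.22979736328125), 0.10813050717115402)
[470.36506802  93.9503006   43.79101999] [-1.00810667  0.72605213  0.15962235]
```

Roughly 5 mm to go. Creeping in small steps while watching the force.

```bash
python3 -m creep '[[-0.4,[0.1,0,-0.05],0],[-0.4,[0.2,0,-0.11],0],[-0.4,[0.3,0,-0.16],0],[-0.4,[0.3,0,-0.16],0]]'; python3 t.py;  python3 -m creep '[[-0.4,[0.05,0,-0.03],0],[-0.4,[0.1,0,-0.05],0],[-0.4,[0.1,0,-0.05],0]]'
```

```text
clock: 16.05
eef_pos: [473.4, 94.3, 45.4]
eef_rot: [-3.142, 0.0, 0.132]
wrist_force: [0.2, -0.6, 0.3]
finger_gap: 28.0
finger_force: 0.3
upper blue edge s -48.744392 rect ((-97.03448486328125, -0.7378940582275391), (96.52072143554688, 56.22004699707031), 0.1208253800868988)
[473.33606891  94.35747662  45.37299304] [ 0.17832751 -0.11889547  0.12931955]
clock: 16.4
eef_pos: [474.3, 94.4, 45.9]
eef_rot: [3.142, 0.0, 0.132]
wrist_force: [-0.7, 0.9, -1.1]
finger_gap: 28.5
finger_force: 0.5
```

```bash
for i in 1 2; do python3 -m creep '[[-0.4,[0.05,0,-0.03],0],[-0.4,[0.1,0,-0.05],0],[-0.4,[0.1,0,-0.05],0]]'|grep -E "pos|wrist"; done; python3 t.py
```

```text
eef_pos: [475.3, 94.6, 46.4]
wrist_force: [-1.2, -0.3, 0.1]
eef_pos: [476.1, 94.7, 46.8]
wrist_force: [-2.7, 0.1, -0.4]
upper blue edge s -45.560833 rect ((-93.81747436523438, -0.7097702026367188), (96.4675064086914, 56.22838592529297), 0.12116548418998718)
[476.1635053   94.71398961  46.81169584] [-2.58685353 -0.22084604  0.19671062]
```

```bash
for i in 1 2; do python3 -m creep '[[-0.4,[0.03,0,-0.015],0],[-0.4,[0.05,0,-0.025],0],[-0.4,[0.05,0,-0.025],0]]'|grep -E "pos|wrist"; done; python3 t.py
```

```text
eef_pos: [476.4, 94.8, 46.9]
wrist_force: [-4.8, -1.0, -1.9]
eef_pos: [476.5, 94.7, 46.9]
wrist_force: [-6.2, -2.3, -2.7]
upper blue edge s -45.540585 rect ((-93.98798370361328, -0.5816478729248047), (56.25585174560547, 96.97880554199219), 89.93403625488281)
[476.51746629  94.74237492  46.94407526] [-5.59985829 -0.76750796 -2.02199566]
```

The force climbed to 6 N and the tile stopped, so it is home at the fence. Backing off, rising, and going to the open ball's known position.

```bash
python3 -m creep '[[-0.4,[-0.5,0,0],0],[-0.4,[-1.5,0,0],0],[-0.4,[-3,0,-2],0],[-0.2,[-3,0,-6],0],[0,[-3,0,-10],0],[0,[-3,0,-14],0],[0,[-1,0,-18],0],[0,[3,0,-20],0],[0,[5,0,-20.5],0],[0,[5,0,-20.5],0],[0,[5,0,-20.5],0]]'
python3 - <<'E'
from s import *
exec(open("t.py").read())
for k in blobs(red(w),(200,50,440,320)): print(cen(k),cv2.contourArea(k),plane(pw,cen(k),170.5))
go(576.7,108.6,174.7,7.56); cv2.imwrite("pics/w9.png",w[:,:,::-1])
E
```

```text
clock: 18.8
eef_pos: [526.2, 101.4, 251.9]
eef_rot: [-3.142, 0.0, 0.132]
wrist_force: [-0.1, -0.1, -0.9]
finger_gap: 47.1
finger_force: 0.0
upper blue edge s -47.59083 rect ((-94.35316467285156, -0.7628078460693359), (93.43115997314453, 54.64406204223633), 0.10872911661863327)
[525.96084139 101.36195836 251.94140084] [ 0.53721243  0.05368999 -0.63344521]
[314.74796748 150.9527439 ] 328.0 [577.61666967 108.75665417 170.5       ]
pos [526.  101.4 251.9] yaw 7.6 shift cm [ 5.13 -0.05  7.72] roll units (about tool z, down) 0.00
```

View pics/w9.png

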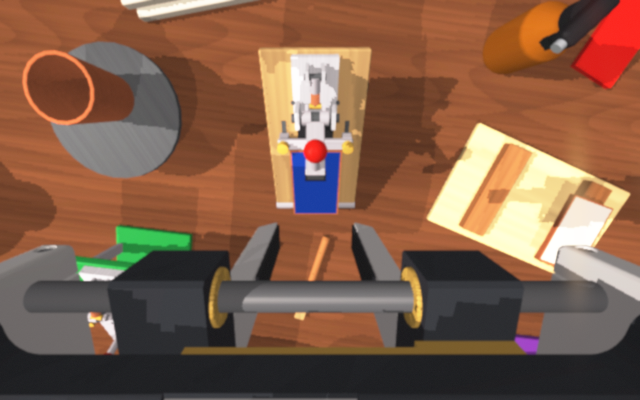

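The tile's upper edge meets the fence at row ~150, between the screws at (283,148) and (347,148). The open ball at (315,151) maps to (577.6,108.8). Pinching it.

```bash
python3 -m creep '[[0,[2.5,-0.05,0],0],[0,[5.15,-0.05,0],0],[0,[5.15,-0.05,3],0],[0,[5.15,-0.05,6],0],[0,[5.15,-0.05,7.5],0],[0,[5.15,-0.05,7.7],0],[0,[5.15,-0.05,7.7],0],[-1,[5.15,-0.05,7.7],0],[-1,[5.15,-0.05,7.7],0],[-1,[5.15,-0.05,7.7],0],[-1,[5.15,-0.05,7.7],0],[-1,[5.15,-0.05,7.7],0]]' 25
```

```text
clock: 20.05
eef_pos: [577.9, 108.5, 175.8]
eef_rot: [3.141, -0.001, 0.132]
wrist_force: [-0.2, -2.1, 3.2]
finger_gap: 18.7
finger_force: 25.0
```

```bash
python3 -m creep '[[-1,[-0.28,0,0.15],0],[-1,[-0.56,0,0.32],0],[-1,[-0.82,0,0.5],0],[-1,[-1.08,0,0.7],0],[-1,[-1.33,0,0.9],0],[-1,[-1.57,0,1.12],0],[-1,[-1.8,0,1.35],0],[-1,[-2.0,0,1.59],0],[-1,[-2.2,0,1.84],0],[-1,[-2.39,0,2.1],0],[-1,[-2.57,0,2.37],0],[-1,[-2.73,0,2.65],0]]'; python3 -m creep '[[-1,[-0.15,0,0.29],0],[-1,[-0.28,0,0.58],0],[-1,[-0.4,0,0.88],0],[-1,[-0.5,0,1.19],0],[-1,[-0.55,0,1.34],0],[-1,[-0.55,0,1.34],0]]'
```

```text
clock: 21.25
eef_pos: [550.5, 104.9, 148.6]
eef_rot: [3.141, 0.0, 0.132]
wrist_force: [-1.1, -4.4, 1.7]
finger_gap: 18.2
finger_force: 25.0
clock: 21.85
eef_pos: [544.8, 104.1, 134.3]
eef_rot: [3.141, 0.002, 0.132]
wrist_force: [0.3, -5.6, -3.5]
finger_gap: 18.5
finger_force: 25.0
```

```bash
python3 -m creep '[[-1,[-0.04,0,0.2],0],[-1,[-0.07,0,0.4],0],[-1,[-0.1,0,0.55],0],[-1,[-0.1,0,0.55],0]]'; python3 -m creep '[[-1,[-0.03,0,0.12],0],[-1,[-0.04,0,0.22],0],[-1,[-0.04,0,0.22],0]]'
```

```text
clock: 22.25
eef_pos: [543.7, 104.0, 128.7]
eef_rot: [3.141, 0.002, 0.132]
wrist_force: [0.1, -5.4, -5.0]
finger_gap: 18.9
finger_force: 25.0
clock: 22.55
eef_pos: [543.3, 103.9, 126.5]
eef_rot: [3.141, 0.002, 0.132]
wrist_force: [1.1, -4.8, -4.4]
finger_gap: 18.4
finger_force: 25.0
```

```bash
for i in 1 2; do python3 -m creep '[[-1,[-0.01,0,0.06],0],[-1,[-0.02,0,0.12],0],[-1,[-0.02,0,0.12],0]]'|grep -E "pos|wrist"; done
```

```text
eef_pos: [543.3, 103.9, 126.0]
wrist_force: [-1.4, -5.1, 1.1]
eef_pos: [543.3, 103.9, 125.8]
wrist_force: [-5.0, -5.6, 10.3]
```

The foot is down: the ball has stopped moving and the reaction force has reversed. Easing off, then letting go.

```bash
python3 -m creep '[[-1,[0,0,-0.08],0],[-1,[0,0,-0.12],0],[-0.4,[0,0,-0.12],0],[-0.4,[0,0,-0.12],0],[-0.3,[0,0,-0.12],0],[-0.3,[0,0,-2],0],[-0.3,[0,0,-5],0],[-0.3,[-3,0,-9],0],[-0.3,[-6,0,-11],0],[-0.3,[-7,0,-11],0],[-0.3,[-7,0,-11],0]]'
python3 - <<'E'
exec(open("t.py").read())
for k in blobs(red(w),(200,50,440,320)): print(cen(k),cv2.contourArea(k),plane(pw,cen(k),122.5))
q=.14; print("ball expected at q=.14",H+u*(-64.4*np.cos(q))+z*64.4*np.sin(q)); cv2.imwrite("pics/w10.png",w[:,:,::-1])
E
```

```text
clock: 24.25
eef_pos: [473.6, 95.0, 235.4]
eef_rot: [-3.141, -0.001, 0.132]
wrist_force: [-0.7, -0.8, -0.0]
finger_gap: 33.2
finger_force: 0.0
upper blue edge s -47.22821 rect ((-93.4516830444336, -0.7534065246582031), (94.50357818603516, 54.740020751953125), 0.10936807841062546)
[474.12014706  95.04888389 234.73514402] [0.10595928 0.43655207 0.16108195]
[315.69956549 128.48292986] 268.5 [543.87303197 104.09799401 122.5       ]
ball expected at q=.14 [542.92469934 104.28224323 122.48657658]
```

View pics/w10.png

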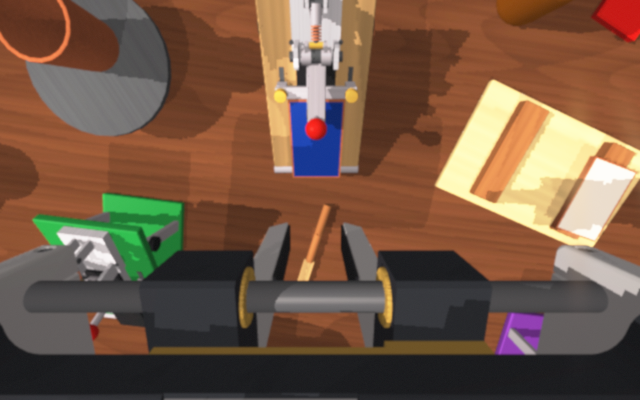

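The tile is square and still against the fence, px (290–341, 98–177). The ball at (316,128) is where a clip angle of 0.14 rad puts it, and the gripper is clear. Handing in.

```bash
python3 -c "
from cell import manip
print(manip.sign_off())"
```

```text
the job is handed in; nothing more can be done
None
```

I handed the job in at about 24 s of the 67 s allowed: by my measurements the blue tile is square and central against the fence, glaze up, with the clip down at about 0.14 rad and the gripper clear; `sign_off` returned no verdict.

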